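# Press down the row of vial stoppers

## Robot

A 7-joint arm with a two-finger parallel gripper is mounted at the origin on the work surface. World frame = base frame: x ahead of the robot, y to its left, z up, the work surface at z = 0. Lengths are in m, angles in rad, forces in N, time in s.
With the tool pointing down it reaches from about 0.4 to 0.85 m from the base axis. Payload 4.5 kg.
Tool frame: the origin (TCP) lies at the very end of the fingers, on their centre line; the grasp point (between the pads) lies 19 mm behind it (r.grip_depth is the z of the grasp point in the tool frame, in m); z points along the fingers, y is the line along which they close (so a half turn about z gives the same grasp; the last joint's range is limited). The gripper opens to 88 mm and grips with 3 to 60 N. Pads are 18 mm wide; open, the fingers measure 123 mm over their backs; the gripper's body (75 mm by 187 mm) begins 45 mm behind the grasp point.
Start: joints at [1.364, 0.689, -0.195, 1.565, 0.157, 0.902, -0.215], TCP at [0.149, -0.607, 0.239] pointing down, gripper open.
Joint ranges: [-3.01, 3.01], [-0.46, 2.08], [-1.47, 1.51], [0.13, 2.56], [-1, 4.14], [0.04, 2.09], [-2.66, 2.66]. Speed limits (rad/s): [2.57, 2.57, 3.14, 3.14, 3.14, 3.14, 3.14].

## Interface

Orientations are given as a unit quaternion [x, y, z, w].
In Python, from plant import r gives the robot as it stands.
- The arm moves only by the tool steer_hand, called after "Call:" in YAML: its name, and indented under it one key for each argument. Schema: {"type":"object","properties":{"deltas":{"type":"array","items":{"type":"array","items":{"type":"array","items":{"type":"number"},"minItems":7,"maxItems":7},"minItems":1,"maxItems":10},"minItems":1,"maxItems":1},"grip_force":{"type":"number"},"only":{"type":"string"},"quiet":{"type":"boolean"},"lines":{"type":"string"}},"required":["deltas"],"additionalProperties":false}. deltas is a list that holds a single list of rows (three levels of brackets), with 1 to 10 rows, each of 7 numbers: the opening from 0.0 (shut) to 1.0 (fully open), then dx, dy, dz in shares of 600 mm (1.0 is 600 mm), then a rotation vector rx, ry, rz in normalised numbers (1 is 45 degrees); each row is the pose to reach, as a shift and turn from the pose commanded when the call began, along the tool's axes at that moment; what a row does not reach only later rows make up. A row lasts 1/10 s, in which the tool goes at most 0.05 m and 0.15 rad, less where a joint would pass 70% of its speed; a pose out of reach is approached as far as the arm can. The fingers move at their own pace and stop on an object; grip_force is the grip in N (left out, the last holds). Time passes only in rows, so rows that do not move let the fingers close. The tool returns the time, the measured TCP pose, the force, the opening and the grip force at its end. only (a regular expression) keeps the lines of the reply that match it, lines (a string "A,B") keeps lines A to B, and quiet returns only ok. Shift and turn numbers lie between -1 and 1, and a call with a number outside is refused. Input that does not fit is refused with a message, and nothing moves.
- r.get_state(): the state, without advancing time (a new reading comes with each control period).
- r.snapshot(name): name is "scene" or "side" or "wrist"; returns the picture (384x512x3 uint8, red, green, blue); there is no depth.
- r.camera_params(name): a dict with "fx", "fy", "cx", "cy" (pixels), "k1" (the pictures are not rectified: a ray, as slopes to the right and down, at radius r is drawn at 1 + k1 r^2 times it, then the intrinsics apply), "rvec" (rotation vector, rad) and "tvec" (3), from world to camera coordinates, as OpenCV has them. Camera axes: x right, y down, z forward; pixel columns grow to the right and rows downward; lengths in m; the calibration is good to about 2 mm. A picture is of the moment at which its call begins: read the wrist's pose just before it. camera_params takes no time and is no camera call; for the wrist camera it gives the pose at the moment of the call.
- r.finish_job(): hands the job in; it is judged then, once.
The state is a dict: "clock": time; "q": joint angles; "qd": joint speeds; "joint_torque": joint torques, N m; "tool_pos": TCP position; "eef_rot": TCP orientation; "contact_force": force on the tool from outside, world axes, zero at the start; "moment": the same for the moment, N m; "opening": opening from 0.0 (shut) to 1.0 (fully open); "finger_force": force on a finger pad.
Only numpy, scipy, OpenCV 4.12 (cv2) and the standard library are available. Lean on these libraries where they do the work, as an engineer would, in place of code of your own. Each camera call takes 0.05 s, during which the arm holds its last target. There are 200 camera calls.

## Task

The black stoppers on the row of four wide vials in the blue rack have crept up. Go along that row with the fingertips, starting at the end of the rack with the carrying loop and taking them in order, and gently press each stopper straight down until it sits fully home on its vial. Only press: lift nothing, leave the vials standing in the rack, and do not shift the rack or disturb anything else on the desk.

Things in the scene. Friction and masses are not known exactly. Their poses are not given: they have to be found in the camera images.
- rack: loose blue rack, 205 x 100 mm, 0.35 kg, upper deck 62 mm high, at any yaw. Origin: centre of its underside on the desk. Its x runs along the rows, away from the end with the carrying loop, which sticks out 38 mm at the -x end at deck height. Row at y = -22 mm: four wide stoppered vials at x = -67.5, -22.5, 22.5, 67.5 mm. Row at y = +26 mm: three short thin tubes.
- vial1: the first (next to the carrying loop) wide vial in its row: clear flat-bottomed cylinder with dark soil in it, 25 mm diameter, 85 mm tall without stopper, loose in its hole. Origin: centre of its underside, which stands 6 mm above the desk; z up.
- top1 (a point): centre of the flat top face of the stopper of vial1; moves with the stopper. Black rubber stopper, head 27 mm across, 12 mm thick, springy: it gives about 1 mm per 4 N (up to 5 mm) and comes back. Fully home, this point is 103 mm above the desk (97 mm above the vial's origin); at the start it is 4 to 7 mm higher.
- stopper1 (a joint): how far the stopper of vial1 stands proud of fully home (m): 0 = home, up to 0.009. It slides straight down in the vial against about 2.5 N of friction and stays where it is left.
- vial2: the second wide vial in its row: clear flat-bottomed cylinder with dark soil in it, 25 mm diameter, 85 mm tall without stopper, loose in its hole. Origin: centre of its underside, which stands 6 mm above the desk; z up.
- top2 (a point): centre of the flat top face of the stopper of vial2; moves with the stopper. Black rubber stopper, head 27 mm across, 12 mm thick, springy: it gives about 1 mm per 4 N (up to 5 mm) and comes back. Fully home, this point is 103 mm above the desk (97 mm above the vial's origin); at the start it is 4 to 7 mm higher.
- stopper2 (a joint): how far the stopper of vial2 stands proud of fully home (m): 0 = home, up to 0.009. It slides straight down in the vial against about 2.5 N of friction and stays where it is left.
- vial3: the third wide vial in its row: clear flat-bottomed cylinder with dark soil in it, 25 mm diameter, 85 mm tall without stopper, loose in its hole. Origin: centre of its underside, which stands 6 mm above the desk; z up.
- top3 (a point): centre of the flat top face of the stopper of vial3; moves with the stopper. Black rubber stopper, head 27 mm across, 12 mm thick, springy: it gives about 1 mm per 4 N (up to 5 mm) and comes back. Fully home, this point is 103 mm above the desk (97 mm above the vial's origin); at the start it is 4 to 7 mm higher.
- stopper3 (a joint): how far the stopper of vial3 stands proud of fully home (m): 0 = home, up to 0.009. It slides straight down in the vial against about 2.5 N of friction and stays where it is left.
- vial4: the fourth (at the end without the loop) wide vial in its row: clear flat-bottomed cylinder with dark soil in it, 25 mm diameter, 85 mm tall without stopper, loose in its hole. Origin: centre of its underside, which stands 6 mm above the desk; z up.
- top4 (a point): centre of the flat top face of the stopper of vial4; moves with the stopper. Black rubber stopper, head 27 mm across, 12 mm thick, springy: it gives about 1 mm per 4 N (up to 5 mm) and comes back. Fully home, this point is 103 mm above the desk (97 mm above the vial's origin); at the start it is 4 to 7 mm higher.
- stopper4 (a joint): how far the stopper of vial4 stands proud of fully home (m): 0 = home, up to 0.009. It slides straight down in the vial against about 2.5 N of friction and stays where it is left.
- tube1: bystander: short thin tube with a white screw cap, 18 mm across the cap, 75 mm tall, its top 81 mm above the desk, standing in the rack beside vial1. Origin: centre of its underside.
- tube2: bystander: short thin tube with a white screw cap, 18 mm across the cap, 75 mm tall, its top 81 mm above the desk, standing in the rack beside vial2. Origin: centre of its underside.
- tube3: bystander: short thin tube with a white screw cap, 18 mm across the cap, 75 mm tall, its top 81 mm above the desk, standing in the rack beside vial4. Origin: centre of its underside.
- mug: bystander: white mug, 82 mm across, 92 mm tall, origin centre of underside.
- dishes: bystander: low white stack of two round dishes, 92 mm across, 29 mm tall, origin centre of underside.
- marker: bystander: marker pen lying on the desk, about 138 mm long along its x, 17 mm thick, origin underside near its middle.
- mouse: bystander: black computer mouse, 105 x 60 x 32 mm, origin centre of underside.
- bottle: bystander: white bottle with a grey cap, 64 mm across, 160 mm tall, origin centre of underside.

How it is judged:
On the way, in this order (a step that is already met when the one before it is completed fails the run):
1. the first (next to the carrying loop) stopper is pressed home (value of joint stopper1 below 0.0015 m), for 0.05 s.
2. the second stopper is pressed home (value of joint stopper2 below 0.0015 m), for 0.05 s.
3. the third stopper is pressed home (value of joint stopper3 below 0.0015 m), for 0.05 s.
4. the fourth (at the end without the loop) stopper is pressed home (value of joint stopper4 below 0.0015 m), for 0.05 s.
At the end, for the whole second after the job is handed in: All four stoppers are within 1.5 mm of fully home, pressed in order from the loop end; every vial stands in its hole (tilt under 0.12 rad, underside under 12 mm above the desk); the rack is level (0.05 rad), at rest and within 25 mm of where it started (value of joint each of stopper1, stopper2, stopper3, stopper4 below 0.0015 m and angle between rack's own z axis and vertical below 0.05 rad and distance of rack from where it was at the start of the episode below 0.025 m and linear speed of rack below 0.02 m/s and angle between each of vial1, vial2, vial3, vial4's own z axis and vertical below 0.12 rad and height (world z) of each of vial1, vial2, vial3, vial4 below 0.012 m); the robot touches nothing.
It fails at once if a vial or short tube is lifted in its hole (15 mm) (height (world z) of any of vial1, vial2, vial3, vial4, tube1, tube2, tube3 above 0.021 m).
It fails at once if the rack is lifted (10 mm), tipped (0.2 rad) or shifted (25 mm) (height (world z) of rack above 0.01 m or angle between rack's own z axis and vertical above 0.2 rad or distance of rack from where it was at the start of the episode above 0.025 m).
It fails at once if a vial or its stopper is pushed harder than 30 N (contact force between the fingers and vial1 above 30 N or contact force between the fingers and vial2 above 30 N or contact force between the fingers and vial3 above 30 N or contact force between the fingers and vial4 above 30 N).
It fails at once if a bystander is moved more than 25 mm (distance of any of tube1, tube2, tube3, mug, dishes, marker, mouse, bottle from where it was at the start of the episode above 0.025 m).
It also fails if it takes over 38 s, if anything falls off the work surface, if the arm or the gripper's body presses on something with over 40 N, if the wrist force passes 120 N, or if a joint passes its speed limit or range.

## Working session

There is one attempt and no reset: what is moved stays moved. The work goes in short steps, Python scripts to look and compute and a tool call to move; the robot and the scene stay as the last step left them, time stands still between calls to the robot, and variables do not carry over. Pictures are saved under pics/ and viewed, at most 10 in all, crops included, and the job is handed in when it is done.

```bash
ls; mkdir -p pics; python3 - <<'E'
from plant import r
import cv2
for n in ("scene","side"):
    cv2.imwrite(f"pics/{n}0.png",r.snapshot(n)[:,:,::-1])
    print(n,r.camera_params(n))
s=r.get_state();print(s["clock"],s["tool_pos"],s["eef_rot"],s["opening"],s["contact_force"])
E
```

```text
pics
plant.py
scene {'fx': 350.6140402788358, 'fy': 350.6140402788358, 'cx': 259.56947547074094, 'cy': 189.5170070196894, 'k1': -0.056362700805473065, 'rvec': array([ 0.72274312,  2.56837549, -1.16576011]), 'tvec': array([ 0.36938025, -0.07695242,  1.21620565])}
side {'fx': 487.4018124057691, 'fy': 487.4018124057691, 'cx': 261.48755062859385, 'cy': 196.5340440724599, 'k1': -0.19403865933206263, 'rvec': array([ 0.34830413, -2.82342517,  1.13883228]), 'tvec': array([0.43003143, 0.14592209, 1.56593884])}
0.1 [ 0.14888031 -0.60643491  0.23798806] [ 9.92755648e-01  1.20148017e-01 -1.49930929e-04 -8.09040644e-04] 0.9967460323166429 [-0.5117954   0.39666902 -0.20415308]
```

View pics/scene0.png

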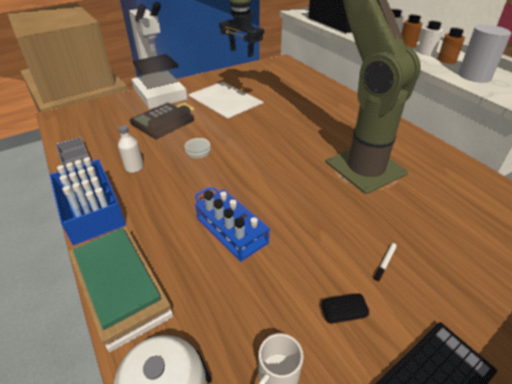

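View pics/side0.png

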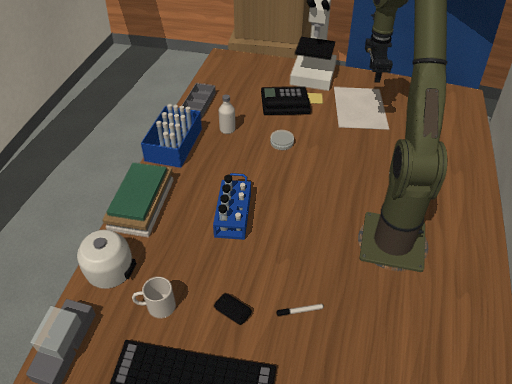

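Side view: the rack is at about (234,210) with its loop at the top (237,178), and the black stoppers form the left row. In the scene view the loop is at about (203,197). Next I'll enlarge both crops.

```bash
python3 - <<'E'
import cv2,numpy as np
a=cv2.imread("pics/scene0.png")[180:265,185:280];b=cv2.imread("pics/side0.png")[165:245,200:265]
h=570
f=lambda i:cv2.resize(i,None,fx=6,fy=6,interpolation=cv2.INTER_CUBIC)[:480]
a,b=f(a),f(b);cv2.imwrite("pics/crop1.png",np.hstack([a[:390*1+90,:410],b[:480,:390]]))
E
```

```text
(no output)
```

View pics/crop1.png

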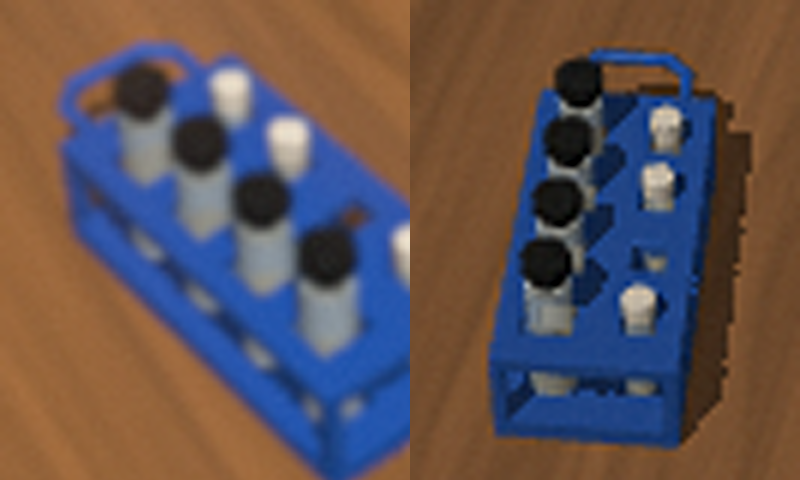

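The crop shows four dark stopper heads, clear in both views. Scene centres are about (208,195), (218,204), (229,213) and (239,223). Side centres are about (228,179), (226,188), (224,199) and (223,209). I'll triangulate the blob centroids.

```bash
cat > h.py <<'E'
import cv2,numpy as np
def cam(p):
    K=np.array([[p["fx"],0,p["cx"]],[0,p["fy"],p["cy"]],[0,0,1]]);d=np.array([p["k1"],0,0,0,0.])
    R=cv2.Rodrigues(p["rvec"])[0];return K,d,R,np.array(p["tvec"])
def norm(p,uv):
    K,d,R,t=cam(p);return cv2.undistortPoints(np.float64(uv).reshape(-1,1,2),K,d)[:,0]
def plane(p,uv,z):
    K,d,R,t=cam(p);n=norm(p,uv);D=np.c_[n,np.ones(len(n))]@R;C=-R.T@t
    return C+D*((z-C[2])/D[:,2])[:,None]
def blobs(img,box,thr=60,scale=6,amin=30):
    u0,v0,u1,v1=box;g=cv2.resize(img[v0:v1,u0:u1].max(2),None,fx=scale,fy=scale,interpolation=cv2.INTER_CUBIC)
    m=(g<thr).astype(np.uint8);n,l,s,c=cv2.connectedComponentsWithStats(m)
    return [((c[i]+.5)/scale-.5+[u0,v0],s[i,4]/scale**2,s[i,2:4]/scale) for i in range(1,n) if s[i,4]>amin*scale**2]
E
python3 - <<'E'
from plant import r
from h import *
P={}
for n,box,c in (("scene",(197,185,247,235),[(208,195),(218,204),(229,213),(239,223)]),("side",(215,170,236,218),[(228,179),(226,188),(224,199),(223,209)])):
    img=cv2.imread(f"pics/{n}0.png");B=blobs(img,box,70);p=r.camera_params(n)
    for b in B:print(n,b[0].round(2),b[1].round(1),b[2].round(1))
    P[n]=np.array([min((b[0] for b in B),key=lambda x:np.hypot(*(x-q))) for q in c])
    print(plane(p,P[n],.1025).round(4))
A=[]
M=[]
for n in P:
    K,d,R,t=cam(r.camera_params(n));M.append(np.c_[R,t])
X=cv2.triangulatePoints(M[0],M[1],norm(r.camera_params("scene"),P["scene"]).T,norm(r.camera_params("side"),P["side"]).T)
print((X[:3]/X[3]).T.round(4))
E
```

```text
scene [208.07 194.97] 56.6 [8.3 8.8]
scene [217.82 203.56] 61.8 [8.7 9. ]
scene [227.98 213.03] 63.0 [9.  8.8]
scene [239.02 222.1 ] 75.5 [ 9.3 11.3]
[[ 0.5704 -0.0453  0.1025]
 [ 0.5629 -0.0011  0.1025]
 [ 0.5564  0.0442  0.1025]
 [ 0.5478  0.087   0.1025]]
side [228.95 179.19] 70.3 [11.8 13.3]
side [226.12 188.01] 59.2 [8.7 8.8]
side [225.9  199.07] 77.8 [13.3 12.2]
side [222.33 208.37] 62.1 [9.  9.2]
[[ 0.5655 -0.0433  0.1025]
 [ 0.5628 -0.0015  0.1025]
 [ 0.5492  0.0461  0.1025]
 [ 0.5486  0.0873  0.1025]]
[[ 0.568  -0.0511  0.0958]
 [ 0.5628 -0.0015  0.1022]
 [ 0.5525  0.0362  0.0926]
 [ 0.5483  0.088   0.1035]]
```

```bash
cat >> h.py <<'E'
from scipy.spatial.transform import Rotation as Ro
S=np.array([[.5702,-.0455],[.5630,-.0013],[.5556,.0430],[.5482,.0872]])
def to(r,p):
    s=r.get_state();R=Ro.from_quat(s["eef_rot"]).as_matrix()
    print("t",round(s["clock"],2),"tcp",np.round(s["tool_pos"],4),"F",np.round(s["contact_force"],1),"tool delta",(R.T@(np.array(p)-s["tool_pos"])).round(4),"tilt z",R[:,2].round(3),"x",R[:,0].round(3))
E
python3 - <<'E'
from plant import r
from h import *
to(r,[*S[0],.20])
print(plane(r.camera_params("side"),[[228,130]],0))
E
```

```text
t 0.1 tcp [ 0.1489 -0.6064  0.238 ] F [-0.5  0.4 -0.2] tool delta [ 0.543  -0.4442  0.0387] tilt z [-0.     0.002 -1.   ] x [ 0.971  0.239 -0.   ]
[[ 0.68340306 -0.41584394  0.        ]]
```

Careful with the scale: shifts go in shares of 600 mm and turns go in shares of 45 degrees. That gives: 0.32 m / 0.6 = 0.5333, 0.27 m / 0.6 = 0.45.

Call:
steer_hand:
  deltas:
    - [[0,0.0333,-0.0267,0,0,0,0],[0,0.1,-0.08,0,0,0,0],[0,0.1583,-0.13,0,0,0,0],[0,0.2167,-0.1767,0,0,0,0],[0,0.275,-0.225,0,0,0,0],[0,0.3333,-0.2733,0,0,0,0],[0,0.3917,-0.32,0,0,0,0],[0,0.45,-0.3683,0,0,0,0],[0,0.5,-0.41,0,0,0,0],[0,0.5333,-0.4367,0,0,0,0]]
  grip_force: 10

```text
clock: 1.1
tool_pos: [0.399, -0.2731, 0.2386]
eef_rot: [0.993, 0.122, 0.0, -0.001]
contact_force: [-0.5, -0.1, 1.0]
opening: 0.115
finger_force: 0.0
```

```bash
python3 -c "
from plant import r
from h import *
to(r,[*S[0],.20])"
```

```text
t 1.1 tcp [ 0.399  -0.2731  0.2386] F [-0.5 -0.1  1. ] tool delta [ 0.2212 -0.1793  0.039 ] tilt z [ 0.     0.001 -1.   ] x [0.97  0.242 0.001]
```

Scaled: 0.221 m / 0.6 = 0.3683, 0.215 m / 0.6 = 0.3583.

Call:
steer_hand:
  deltas:
    - [[0,0.05,-0.04,0,0,0,0],[0,0.1083,-0.0883,0,0,0,0],[0,0.1667,-0.135,0.0167,0,0,0],[0,0.225,-0.1833,0.0333,0,0,0],[0,0.2833,-0.23,0.05,0,0,0],[0,0.3333,-0.27,0.0633,0,0,0],[0,0.3583,-0.29,0.065,0,0,0],[0,0.3683,-0.2983,0.065,0,0,0],[0,0.3683,-0.2983,0.065,0,0,0],[0,0.3683,-0.2983,0.065,0,0,0]]

```text
clock: 2.1
tool_pos: [0.5684, -0.0514, 0.1997]
eef_rot: [0.993, 0.119, -0.001, 0.001]
contact_force: [-0.6, 0.1, -0.2]
opening: 0.004
finger_force: 0.0
```

```bash
python3 -c "
from plant import r
from h import *
to(r,[*S[0],.12])
p=r.camera_params('wrist');cv2.imwrite('pics/w1.png',r.snapshot('wrist')[:,:,::-1])
K,d,R,t=cam(p)
for z in (.2,):
  print(cv2.projectPoints(np.c_[S,[.1085]*4],p['rvec'],p['tvec'],K,d)[0][:,0].round(1), cv2.projectPoints(r.get_state()['tool_pos'][None],p['rvec'],p['tvec'],K,d)[0].ravel())
"
```

```text
t 2.1 tcp [ 0.5684 -0.0514  0.1997] F [-0.6  0.1 -0.2] tool delta [ 0.0033 -0.0054  0.0797] tilt z [-0.001 -0.001 -1.   ] x [ 0.972  0.237 -0.001]
[[243.6 192.8]
 [180.9 188. ]
 [117.5 183.5]
 [ 53.5 179. ]] [251.80892263 251.91004442]
```

View pics/w1.png

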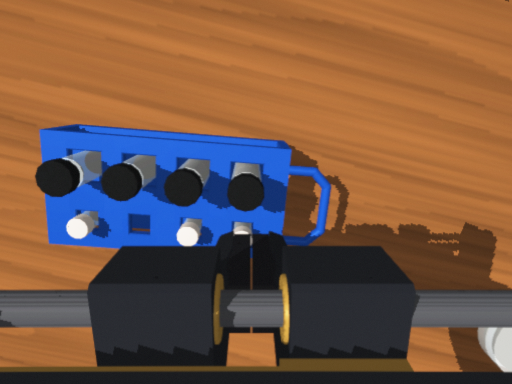

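The wrist view shows the four stopper heads at about (58,177), (122,181), (184,187) and (246,190). The loop is on the right, so the first stopper is the rightmost, and the fingertips are just below it. I'll refine the positions from these blobs.

```bash
python3 - <<'E'
from plant import r
from h import *
p=r.camera_params('wrist');i=cv2.imread('pics/w1.png')
for b in blobs(i,(30,150,275,215),45,4,200):print(b[0].round(1),b[1],b[2],plane(p,[b[0]],.1055).round(4))
to(r,[*S[0],.12])
E
```

```text
[ 57.4 177.1] 1234.1875 [43.25 37.25] [[0.5492 0.086  0.1055]]
[121.3 181.5] 1117.875 [39.75 37.  ] [[0.5567 0.0413 0.1055]]
[183.1 187. ] 1057.3125 [37.75 36.75] [[ 0.5632 -0.0025  0.1055]]
[245.4 191.8] 1025.5625 [35.75 36.25] [[ 0.5704 -0.047   0.1055]]
t 2.15 tcp [ 0.5683 -0.0518  0.1998] F [ 0.2 -0.2 -0.4] tool delta [ 0.0034 -0.0057  0.0798] tilt z [-0.001 -0.001 -1.   ] x [ 0.972  0.236 -0.001]
```

Scaled: 0.078 m / 0.6 = 0.13, 0.075 m / 0.6 = 0.125.

```bash
sed -i 's/^S=.*/S=np.array([[.5703,-.0463],[.5631,-.002],[.5561,.0422],[.5487,.0866]])/' h.py
```

Call:
steer_hand:
  deltas:
    - [[0,0.005,-0.0083,0.0333,0,0,0],[0,0.005,-0.0083,0.0833,0,0,0],[0,0.005,-0.0083,0.125,0,0,0],[0,0.005,-0.0083,0.13,0,0,0],[0,0.005,-0.0083,0.13,0,0,0]]

```text
clock: 2.65
tool_pos: [0.5704, -0.0454, 0.1218]
eef_rot: [0.993, 0.119, -0.001, 0.0]
contact_force: [-0.1, -0.1, -0.0]
opening: 0.007
finger_force: 0.0
```

```bash
python3 -c "
from plant import r
from h import *
to(r,[*S[0],.102])"
```

```text
t 2.65 tcp [ 0.5704 -0.0454  0.1218] F [-0.1 -0.1 -0. ] tool delta [-0.0003  0.0008  0.0198] tilt z [-0.001 -0.001 -1.   ] x [ 0.972  0.237 -0.001]
```

Scaled: 0.018 m / 0.6 = 0.03, 0.016 m / 0.6 = 0.0267.

Call:
steer_hand:
  deltas:
    - [[0,0,0.0017,0.0067,0,0,0],[0,0,0.0017,0.0133,0,0,0],[0,0,0.0017,0.0167,0,0,0],[0,0,0.0017,0.02,0,0,0],[0,0,0.0017,0.0233,0,0,0],[0,0,0.0017,0.0267,0,0,0],[0,0,0.0017,0.03,0,0,0],[0,0,0.0017,0.03,0,0,0]]

```text
clock: 3.45
tool_pos: [0.5714, -0.0451, 0.1036]
eef_rot: [0.993, 0.12, 0.0, 0.0]
contact_force: [0.8, -0.1, 1.5]
opening: 0.007
finger_force: 0.9
```

```bash
python3 -c "
from plant import r
from h import *
to(r,[*S[0],.102])"
```

```text
t 3.45 tcp [ 0.5714 -0.0451  0.1036] F [ 0.8 -0.1  1.5] tool delta [-0.0014  0.0009  0.0016] tilt z [ 0. -0. -1.] x [0.971 0.238 0.   ]
```

Contact force is low, as expected while the stopper slides. I'll press on 3 mm in small steps until the force rises.

Scaled: 0.003 m / 0.6 = 0.005, 0.002 m / 0.6 = 0.0033.

Call:
steer_hand:
  deltas:
    - [[0,0,0,0.0017,0,0,0],[0,0,0,0.0033,0,0,0],[0,0,0,0.005,0,0,0],[0,0,0,0.005,0,0,0]]

```text
clock: 3.85
tool_pos: [0.5717, -0.0451, 0.1014]
eef_rot: [0.993, 0.12, 0.001, 0.0]
contact_force: [-0.8, -0.2, 8.1]
opening: 0.008
finger_force: 4.1
```

```bash
python3 -c "
from plant import r
from h import *
to(r,[*S[0],.102])"
```

```text
t 3.85 tcp [ 0.5717 -0.0451  0.1014] F [-0.8 -0.2  8.1] tool delta [-0.0017  0.0008 -0.0006] tilt z [ 0.001 -0.    -1.   ] x [0.971 0.238 0.001]
```

Scaled: -0.044 m / 0.6 = -0.0733, 0.002 m / 0.6 = 0.0033.

Call:
steer_hand:
  deltas:
    - [[0,0,0,-0.0167,0,0,0],[0,0,0,-0.0367,0,0,0],[0,0.0017,-0.0333,-0.0367,0,0,0],[0,0.0033,-0.0667,-0.0367,0,0,0],[0,0.0033,-0.0733,-0.0367,0,0,0],[0,0.0033,-0.0733,-0.0367,0,0,0],[0,0.0033,-0.0733,-0.0367,0,0,0]]

```text
clock: 4.55
tool_pos: [0.5629, -0.0032, 0.1229]
eef_rot: [0.993, 0.12, 0.0, 0.001]
contact_force: [0.3, -0.4, -0.8]
opening: 0.007
finger_force: 0.0
```

```bash
python3 -c "
from plant import r
from h import *
to(r,[*S[1],.101])"
```

```text
t 4.55 tcp [ 0.5629 -0.0032  0.1229] F [ 0.3 -0.4 -0.8] tool delta [ 0.0005 -0.0012  0.0219] tilt z [ 0.    -0.001 -1.   ] x [ 0.971  0.237 -0.   ]
```

Scaled: 0.021 m / 0.6 = 0.035, 0.02 m / 0.6 = 0.0333.

Call:
steer_hand:
  deltas:
    - [[0,0,-0.0017,0.01,0,0,0],[0,0,-0.0017,0.0167,0,0,0],[0,0,-0.0017,0.02,0,0,0],[0,0,-0.0017,0.0233,0,0,0],[0,0,-0.0017,0.0267,0,0,0],[0,0,-0.0017,0.03,0,0,0],[0,0,-0.0017,0.0317,0,0,0],[0,0,-0.0017,0.0333,0,0,0],[0,0,-0.0017,0.035,0,0,0],[0,0,-0.0017,0.035,0,0,0]]

```text
clock: 5.55
tool_pos: [0.5627, -0.001, 0.102]
eef_rot: [0.993, 0.12, 0.0, 0.0]
contact_force: [-1.3, -0.6, 5.4]
opening: 0.006
finger_force: 2.9
```

```bash
python3 -c "
from plant import r
from h import *
to(r,[*S[1],.101])"
```

```text
t 5.55 tcp [ 0.5627 -0.001   0.102 ] F [-1.3 -0.6  5.4] tool delta [0.0002 0.0011 0.001 ] tilt z [ 0.001 -0.    -1.   ] x [0.971 0.238 0.   ]
```

Scaled: 0.001 m / 0.6 = 0.0017.

Call:
steer_hand:
  deltas:
    - [[0,0,0,0.0017,0,0,0],[0,0,0,0.0017,0,0,0]]

```text
clock: 5.75
tool_pos: [0.5628, -0.0011, 0.1014]
eef_rot: [0.993, 0.12, 0.0, 0.0]
contact_force: [-1.3, -0.7, 8.4]
opening: 0.002
finger_force: 4.2
```

Call:
steer_hand:
  deltas:
    - [[0,0,0,-0.0167,0,0,0],[0,0,0,-0.0367,0,0,0],[0,0.0017,-0.0333,-0.0367,0,0,0],[0,0.005,-0.0667,-0.0367,0,0,0],[0,0.005,-0.0717,-0.0367,0,0,0],[0,0.005,-0.0717,-0.0367,0,0,0],[0,0.005,-0.0717,-0.0367,0,0,0]]

```text
clock: 6.45
tool_pos: [0.5553, 0.0402, 0.1229]
eef_rot: [0.993, 0.119, 0.0, 0.001]
contact_force: [0.1, -0.4, 0.0]
opening: 0.007
finger_force: 0.0
```

```bash
python3 -c "
from plant import r
from h import *
to(r,[*S[2],.101])"
```

```text
t 6.45 tcp [0.5553 0.0402 0.1229] F [ 0.1 -0.4  0. ] tool delta [ 0.0013 -0.0018  0.0219] tilt z [ 0.    -0.001 -1.   ] x [ 0.971  0.237 -0.   ]
```

Call:
steer_hand:
  deltas:
    - [[0,0.0017,-0.0017,0.01,0,0,0],[0,0.0017,-0.0017,0.0167,0,0,0],[0,0.0017,-0.0017,0.02,0,0,0],[0,0.0017,-0.0017,0.0233,0,0,0],[0,0.0017,-0.0017,0.0267,0,0,0],[0,0.0017,-0.0017,0.03,0,0,0],[0,0.0017,-0.0017,0.0333,0,0,0],[0,0.0017,-0.0017,0.035,0,0,0],[0,0.0017,-0.0017,0.0367,0,0,0],[0,0.0017,-0.0017,0.0367,0,0,0]]

```text
clock: 7.45
tool_pos: [0.5563, 0.0427, 0.1014]
eef_rot: [0.993, 0.12, 0.001, 0.0]
contact_force: [-1.4, -0.4, 8.9]
opening: 0.005
finger_force: 4.1
```

```bash
python3 -c "
from plant import r
from h import *
to(r,[*S[2],.101])"
```

```text
t 7.45 tcp [0.5563 0.0427 0.1014] F [-1.4 -0.4  8.9] tool delta [-0.0003  0.0005  0.0004] tilt z [ 0.001 -0.    -1.   ] x [0.971 0.238 0.001]
```

Scaled: -0.044 m / 0.6 = -0.0733, 0.003 m / 0.6 = 0.005.

Call:
steer_hand:
  deltas:
    - [[0,0,0,-0.0167,0,0,0],[0,0,0,-0.0367,0,0,0],[0,0.0017,-0.0333,-0.0367,0,0,0],[0,0.005,-0.0667,-0.0367,0,0,0],[0,0.005,-0.0733,-0.0367,0,0,0],[0,0.005,-0.0733,-0.0367,0,0,0],[0,0.005,-0.0733,-0.0367,0,0,0]]

```text
clock: 8.15
tool_pos: [0.5485, 0.0849, 0.1229]
eef_rot: [0.993, 0.12, 0.0, 0.001]
contact_force: [1.0, -0.3, -0.2]
opening: 0.009
finger_force: 0.0
```

```bash
python3 -c "
from plant import r
from h import *
to(r,[*S[3],.101])"
```

```text
t 8.15 tcp [0.5485 0.0849 0.1229] F [ 1.  -0.3 -0.2] tool delta [ 0.0006 -0.0016  0.0219] tilt z [ 0.    -0.001 -1.   ] x [ 0.971  0.237 -0.   ]
```

Scaled: 0.022 m / 0.6 = 0.0367, 0.021 m / 0.6 = 0.035.

Call:
steer_hand:
  deltas:
    - [[0,0,-0.0017,0.01,0,0,0],[0,0,-0.0017,0.0167,0,0,0],[0,0,-0.0017,0.02,0,0,0],[0,0,-0.0017,0.0233,0,0,0],[0,0,-0.0017,0.0267,0,0,0],[0,0,-0.0017,0.03,0,0,0],[0,0,-0.0017,0.0333,0,0,0],[0,0,-0.0017,0.035,0,0,0],[0,0,-0.0017,0.0367,0,0,0],[0,0,-0.0017,0.0367,0,0,0]]

```text
clock: 9.15
tool_pos: [0.5484, 0.0871, 0.1013]
eef_rot: [0.993, 0.12, 0.0, 0.0]
contact_force: [-2.2, -0.5, 7.7]
opening: 0.003
finger_force: 4.3
```

```bash
python3 -c "
from plant import r
from h import *
to(r,[*S[3],.101])"
```

```text
t 9.15 tcp [0.5484 0.0871 0.1013] F [-2.2 -0.5  7.7] tool delta [0.0002 0.0005 0.0003] tilt z [ 0.001 -0.    -1.   ] x [0.971 0.238 0.001]
```

All four are pressed. I'll raise the arm clear and take one last look.

Scaled: -0.14 m / 0.6 = -0.2333, -0.12 m / 0.6 = -0.2.

Call:
steer_hand:
  deltas:
    - [[0,0,0,-0.0167,0,0,0],[0,0,0,-0.0667,0,0,0],[0,0,0,-0.1333,0,0,0],[0,0,0,-0.2,0,0,0],[0,0,0,-0.2333,0,0,0],[0,0,0,-0.2333,0,0,0],[0,0,0,-0.2333,0,0,0]]

```text
clock: 9.85
tool_pos: [0.5478, 0.0873, 0.2407]
eef_rot: [0.993, 0.12, 0.0, -0.0]
contact_force: [-1.0, 0.5, 0.6]
opening: 0.008
finger_force: 0.0
```

```bash
python3 - <<'E'
from plant import r
from h import *
a=cv2.imread("pics/side0.png")[165:245,200:265]
i=r.snapshot("side")[:,:,::-1];b=i[165:245,200:265]
cv2.imwrite("pics/end.png",cv2.resize(np.hstack([a,b]),None,fx=6,fy=6,interpolation=cv2.INTER_CUBIC))
E
```

```text
(no output)
```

View pics/end.png

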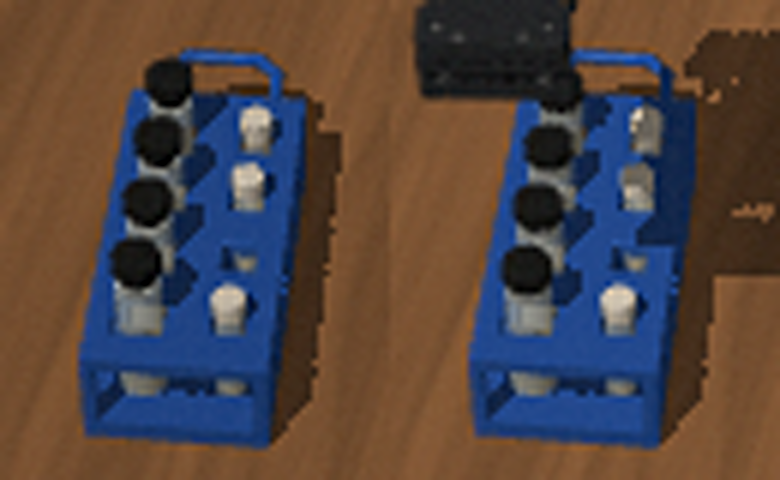

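The before and after crops show all four heads about 1 px lower and the rack and tubes unmoved. The arm is clear of everything.

```bash
python3 -c "
from plant import r
print(r.finish_job())"
```

```text
the job is handed in; nothing more can be done
None
```

I pressed all four stoppers in order from the loop end, each to about 8–9 N at roughly 1.6 mm below the home height, and handed the job in at about 10 s with the rack unmoved in the last picture and the arm clear; no verdict was printed.

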